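# Latch the wide filter box

## Robot

A 6-joint arm with a two-finger parallel gripper is mounted at the origin on the work surface. World frame = base frame: x ahead of the robot, y to its left, z up, the work surface at z = 0. Lengths are in m, angles in rad, forces in N, time in s.
With the tool pointing down it reaches from about 0.35 to 0.8 m from the base axis. Payload 7.3 kg.
Tool frame: the origin (TCP) lies at the very end of the fingers, on their centre line; the grasp point (between the pads) lies 19 mm behind it (r.grip_point_offset is the distance from the TCP to the grasp point, in m); z points along the fingers, y is the line along which they close (so a half turn about z gives the same grasp; the last joint's range is limited). The gripper opens to 85 mm and grips with 20 to 120 N. Pads are 22 mm wide; open, the fingers measure 114 mm over their backs; the gripper's body (76 mm by 85 mm) begins 54 mm behind the grasp point. The pads swing forward as they close: fully open they stand 13 mm farther back than shut.
Start: joints at [-1.432, 0.342, 1.524, -0, 1.275, -0.146], TCP at [0.148, -0.504, 0.231] pointing down, gripper open.
Joint ranges: [-2.53, 2.53], [-0.77, 2.02], [0.04, 2.7], [-1, 4.14], [0.28, 2.66], [-3.11, 3.11]. Speed limits (rad/s): [2.57, 2.57, 3.14, 3.14, 3.14, 3.14].

## Interface

Orientations are given as a unit quaternion [w, x, y, z].
In Python, from cell import r, imaging, models gives the robot as it stands.
- The arm moves only by the tool carry_out, never from a script. Its argument "targets" is a list of rows, each a list of 3 entries, a list of its own where there are three numbers: the closure in counts, from 0 (fully open) to 255 (shut), then the shift along the tool's x, y, z normalised to -1 to 1, where 1 is 150 mm, then the turn, a rotation vector about the tool's x, y, z normalised to -1 to 1, where 1 is pi rad. A call has 1 to 8 rows; each row is the pose to reach, as a shift and turn from the pose commanded when the call began, along the tool's axes at that moment, turning the shorter way round; what a row does not reach only later rows make up. A row lasts 1/12 s, in which the tool goes at most 41.7 mm and 7.16 degrees, less where a joint would pass 70% of its speed; a pose out of reach is approached as far as the arm can. A call with a number of a shift or a turn outside -1 to 1 is refused whole. A call with a gripper value outside its range is refused whole. The fingers move at their own pace and stop on an object; "force" is the grip in N (left out, the last holds). Time passes only in rows, so rows that repeat a pose let the fingers close. It gives the time, the measured TCP pose, the force, the opening and the grip force at its end, in the units of the state.
- r.read_state(): the state, without advancing time (a new reading comes with each control period).
- imaging.grab_frame(name): name is "scene" or "top"; returns a dict with "img" (400x640x3 uint8, blue, green, red), "fx", "fy", "cx", "cy" (pixels), "R" (3x3) and "t" (3): a world point X has camera coordinates R X + t. Camera axes: x right, y down, z forward; pixel columns grow to the right and rows downward; lengths in m; the calibration is good to about 2 mm. A picture is of the moment at which its call begins. There is no depth.
- r.job_done(): hands the job in; it is judged then, once.
Trained networks look in the newest picture that a camera, given by its name, has taken for a name from the list of things; names that differ only in an ending like _2 or _b are one class to them, and where a whole thing is asked for, a point or a joint stands for the part that bears it (a point fixed in the world has none). Each returns a list of dicts, best first, with "p" (0 to 1); they miss things now and then, are a little off and sometimes report something else, mostly with a low value. They report only what shows in the picture. A call takes as long as a camera call.
- models.spot_in(target, camera): "position" ([x, y, z] in m, in world coordinates, good to about 4 mm: the middle of the surface that is visible of it).
The state is a dict: "t": time; "qpos": joint angles; "joint_vel": joint speeds; "tau": joint torques, N m; "position": TCP position; "tool_rot": TCP orientation; "wrist_force": force on the tool from outside, world axes, zero at the start; "ft_torque": the same for the moment, N m; "gripper_width": finger opening in m; "grip_force": force on a finger pad.
Only numpy, scipy, OpenCV 4.12 (cv2) and the standard library are available. Lean on these libraries where they do the work, as an engineer would, in place of code of your own. Each camera call takes 0.05 s, during which the arm holds its last target. There are 200 camera calls.

## Task

Two inlet filter boxes for the flow bench stand on the table, each with its draw latch open. On the wide box, swing the wire loop over so that its crossbar drops behind the keeper on the end cap, then press the lever down flat until it has snapped past centre and stays. Leave the narrow box alone.

Things in the scene. Friction and masses are not known exactly. Their poses are not given: they have to be found in the camera images.
- wide_box: WIDE grey steel filter box, fixed: 150 mm across (y), 60 tall. Origin on the table under the lever's hinge; x from hinge to end cap, z up. Spans x -100 to +121, plus a 48 mm duct stub 30 long at each end. Hinge line along y, 74 mm above the table. Past a gasket gap at x 31 to 46 is the end cap, which the latch draws in about 5 mm (spring, 7 N/mm).
- keeper (a point): Keeper on the WIDE box's cap: steel hook 26 mm wide, 16 tall, lip overhanging 3.5 mm to the far side. Point: foot of its far face, on the cap's top (60 mm above table), 67 mm from the hinge along the box's x; axes as the box's. The loop's bar bears on this face: hooked, its centre is beyond the face and under 13 mm above the cap's top.
- loop_bar (a point): Middle of the crossbar (along y) of the WIDE box's loop: U of 6 mm wire, 50 mm wide, 85 long, pivoted on the lever 20 mm from the hinge. Starts near upright (within 25 deg), bar 165 to 185 mm above the table, above the lever's tip. Slightly stiff; 75 g; falls by itself once tipped about 35 deg. With the lever standing, it drops 10 to 22 mm beyond the keeper.
- lever (a joint): WIDE box's lever, rad: 0 flat (lying to the box's -x, away from the keeper), 1.57 upright, 2.1 open stop. Starts 1.8 to 2.05; stays where put (a falling loop may tip it to its stop). Plate 28 mm wide, 4 thick, rolled tip 72 mm from the hinge; flat, its top face is 20 mm above the box. Push the tip away from the keeper and down with about 2 to 4 N; the last 15 to 25 deg snap down by themselves.
- narrow_box: NARROW filter box, fixed, to be left alone: same length, height and open latch as the wide one, but only 80 mm across (y). Origin on the table under its lever's hinge; x from hinge to its end cap, z up. Spans x -100 to +121 mm (stubs 30 more), 60 tall, open latch up to 185 mm.

How it is judged:
By the outcome, as a careful person would: the job done as asked, in the order asked, and still so for the second after the job is handed in, with the robot touching nothing.
It also fails if it takes over 35 s, if anything falls off the work surface, if the arm or the gripper's body presses on something with over 40 N, if the wrist force passes 120 N, or if a joint passes its speed limit or range.

## Working session

There is one attempt and no reset: what is moved stays moved. The work goes in short steps, Python scripts to look and compute and a tool call to move; the robot and the scene stay as the last step left them, time stands still between calls to the robot, and variables do not carry over. Pictures are saved under pics/ and viewed, at most 10 in all, crops included, and the job is handed in when it is done.

Besides the shell and the picture viewer there is one more tool, called after ">>>" as name(argument=value, ...) on one line, values as JSON. carry_out: Moves the arm, as the interface text tells. Its arguments: {"type":"object","properties":{"targets":{"type":"array"},"force":{"type":"number"}},"required":["targets"]}

```bash
mkdir -p pics; ls
python3 - <<'E'
from cell import r, imaging, models
import cv2
for c in("scene","top"):
    f=imaging.grab_frame(c); cv2.imwrite(f"pics/{c}0.png",f["img"])
    print(c,f["fx"],f["cx"],f["cy"],f["R"],f["t"])
    for n in("wide_box","keeper","loop_bar","lever","narrow_box"):
        print(n,[( [round(float(v),3) for v in d["position"]],round(d["p"],2)) for d in models.spot_in(n,c)])
s=r.read_state();print(s)
E
```

```text
pics
scene 513.5061242129974 316.50209035432016 201.03626996836408 [[ 0.79457324  0.60715777 -0.00357952]
 [ 0.40192397 -0.5303891  -0.74642114]
 [-0.45509393  0.59164757 -0.66546425]] [-0.46615008 -0.17669471  1.16312242]
wide_box [([0.557, -0.166, 0.055], 0.62)]
keeper [([0.621, -0.178, 0.059], 0.64), ([0.531, -0.159, 0.159], 0.18)]
loop_bar [([0.535, -0.159, 0.159], 0.62)]
lever [([0.533, -0.156, 0.132], 0.63)]
narrow_box [([0.572, 0.163, 0.06], 0.72)]
top 483.4857780620723 324.0344036072034 201.52371506899289 [[-1.47880670e-04 -9.99434056e-01 -3.36384631e-02]
 [-9.95546981e-01  3.31812139e-03 -9.42082685e-02]
 [ 9.42665683e-02  3.34747389e-02 -9.94984048e-01]] [0.01799387 0.59355745 0.96126216]
wide_box [([0.531, -0.144, 0.06], 0.96)]
keeper [([0.604, -0.161, 0.063], 0.79)]
loop_bar [([0.532, -0.151, 0.174], 0.62)]
lever [([0.533, -0.15, 0.129], 0.87)]
narrow_box [([0.544, 0.171, 0.057], 0.88)]
{'t': 0.6, 'qpos': array([-1.43200652e+00,  3.41962092e-01,  1.52411883e+00,  1.56184496e-05,
        1.27540369e+00, -1.46013809e-01]), 'joint_vel': array([-0.00079966,  0.0002503 ,  0.00085634,  0.00069479,  0.00155587,
       -0.00098987]), 'tau': array([ 5.12580903e-05, -4.33355856e+01, -2.46187377e+01,  3.48923083e-05,
        4.25756316e-04,  4.25406142e-06]), 'position': array([ 0.14752893, -0.50385483,  0.23133461]), 'tool_rot': array([5.40500651e-05, 9.89878306e-01, 1.41918767e-01, 7.27593273e-06]), 'wrist_force': array([-0.30448678,  0.85398783, -0.00317975]), 'ft_torque': array([-0.01387056,  0.02068677,  0.03542   ]), 'grip_force': 0.0, 'gripper_width': 0.08535858970892918}
```

View pics/top0.png

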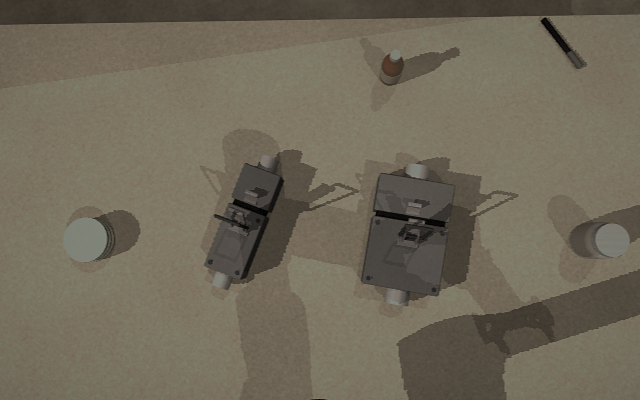

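View pics/scene0.png

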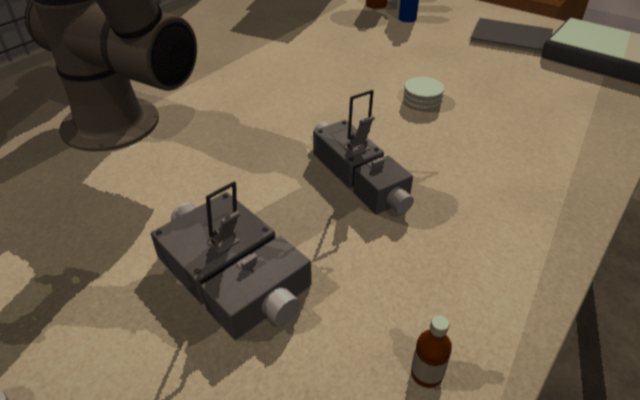

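The wide box is the right one in the top view: its top face has corners near (378,174), (455,184), (440,295) and (362,285), and its stubs are at (417,170) and (397,297). The narrow box is at (245,220). In the scene view the wide box is at (230,260), with its loop standing at (222,208).

```bash
cat > h.py <<'E'
import numpy as np
def ray(f,u,v,z):
    R,t=np.array(f["R"]),np.array(f["t"]); c=-R.T@t
    d=R.T@np.array([(u-f["cx"])/f["fx"],(v-f["cy"])/f["fy"],1]); return c+d*(z-c[2])/d[2]
def proj(f,X):
    p=np.array(f["R"])@np.asarray(X)+np.array(f["t"]); return p[0]/p[2]*f["fx"]+f["cx"],p[1]/p[2]*f["fy"]+f["cy"]
E
python3 - <<'E'
from cell import imaging
import cv2,numpy as np
from h import *
f=imaging.grab_frame("top")
P=[ray(f,u,v,.06) for u,v in((378,174),(455,184),(440,295),(362,285))]
for p in P: print(p.round(4))
a=(P[0]+P[1])/2-(P[2]+P[3])/2; b=(P[0]+P[3]-P[1]-P[2])/2
print(np.linalg.norm(a),np.linalg.norm(b),np.arctan2(a[1],a[0]),np.arctan2(-b[0],b[1]))
th=(np.arctan2(a[1],a[0])+np.arctan2(-b[0],b[1]))/2
c=sum(P)/4; ex=np.array([np.cos(th),np.sin(th),0]);ey=np.array([-ex[1],ex[0],0]);o=c-ex*.0105;o[2]=0
print("origin",o,"yaw",th)
im=cv2.resize(f["img"][150:310,340:480],None,fx=3.7,fy=3.7,interpolation=cv2.INTER_CUBIC)
im=cv2.convertScaleAbs(im,alpha=1.8,beta=20)
def mark(x,y,z,col):
    u,v=proj(f,o+ex*x+ey*y+np.array([0,0,z])); cv2.circle(im,(int((u-340)*3.7),int((v-150)*3.7)),3,col,-1)
for x in(-.1,.121):
    for y in(-.075,.075): mark(x,y,.06,(0,0,255))
for y in(-.013,.013): mark(.067,y,.06,(0,255,0))
for y in(-.075,.075): mark(.031,y,.06,(255,255,0));mark(.046,y,.06,(255,255,0))
mark(0,0,.074,(255,0,255))
cv2.imwrite("pics/c1.png",im)
for q in([.604,-.161],[.532,-.151],[.535,-.159],[.533,-.15],[.533,-.156]):
    d=np.array(q)-o[:2]; print(q,d@ex[:2],d@ey[:2])
E
```

```text
[ 0.6451 -0.0912  0.06  ]
[ 0.6244 -0.2422  0.06  ]
[ 0.4086 -0.208   0.06  ]
[ 0.4273 -0.0579  0.06  ]
0.21937444489260174 0.15181064250565718 -0.15451218200278868 -0.1301266939958836
origin [ 0.5159679 -0.1483617  0.       ] yaw -0.14231943799933616
[0.604, -0.161] 0.0889346763961691 -2.409132974753002e-05
[0.532, -0.151] 0.016244225242534122 -0.00033763730883357114
[0.535, -0.159] 0.020348610111205014 -0.007831236233904592
[0.533, -0.15] 0.017092275432019424 0.0007940918443271809
[0.533, -0.156] 0.01794331232304578 -0.005145246183610971
```

View pics/c1.png

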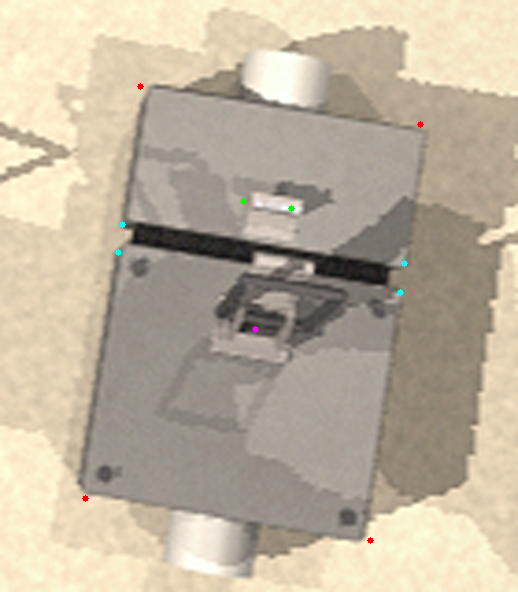

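The box fit gives an origin of about (0.516, -0.148). Comparing the markers with the real corners corrects the yaw to about -0.17. The bar is about 16 mm past the hinge and 0.175 m high. Next I'll approach with the fingers shut.

>>> carry_out(targets=[[255, [0.26, -0.16, 0], [0, 0, 0.039]], [255, [0.5, -0.31, 0], [0, 0, 0.078]], [255, [0.75, -0.47, 0], [0, 0, 0.117]], [255, [1, -0.62, 0], [0, 0, 0.145]], [255, [1, -0.62, 0], [0, 0, 0.145]]])

```text
t: 1.07
position: [0.2674, -0.369, 0.2315]
tool_rot: [-0.001, 0.996, -0.087, 0.0]
wrist_force: [-0.7, 0.1, -0.3]
gripper_width: 0.0257
grip_force: 0.0
```

```bash
cat >> h.py <<'E'
from scipy.spatial.transform import Rotation as Ro
O=np.array([.516,-.148,0]);TH=-.17
B=np.array([[np.cos(TH),-np.sin(TH),0],[np.sin(TH),np.cos(TH),0],[0,0,1]])
def loc(X): return B.T@(np.asarray(X)-O)
def where(r):
    s=r.read_state(); q=s["tool_rot"]; T=Ro.from_quat([q[1],q[2],q[3],q[0]]).as_matrix()
    print("t",s["t"],"loc mm",(loc(s["position"])*1e3).round(1),"tool in box",(B.T@T).round(3).tolist(),"F",(B.T@s["wrist_force"]).round(1),"w",s["gripper_width"])
    return s,T
def shift(r,x,y,z):
    s,T=where(r); print("shift",(T.T@(O+B@np.array([x,y,z])-s["position"])/.15).round(3))
E
python3 -c "
from cell import r
from h import *
shift(r,-.045,0,.231)"
```

```text
t 1.0667 loc mm [-207.6 -259.9  231.5] tool in box [[1.0, -0.005, 0.001], [-0.005, -1.0, 0.001], [0.001, -0.001, -1.0]] F [-0.7 -0.1 -0.3] w 0.02568260631982401
shift [ 1.075 -1.738  0.006]
```

>>> carry_out(targets=[[255, [0.15, -0.25, 0], [0, 0, 0]], [255, [0.3, -0.5, 0], [0, 0, 0]], [255, [0.45, -0.75, 0], [0, 0, 0]], [255, [0.6, -1, 0], [0, 0, 0]], [255, [0.6, -1, 0], [0, 0, 0]]])

```text
t: 1.48
position: [0.3823, -0.2357, 0.2316]
tool_rot: [-0.001, 0.997, -0.083, 0.001]
wrist_force: [0.1, 0.5, 0.4]
gripper_width: 0.0
grip_force: 0.0
```

```bash
python3 -c "
from cell import r
from h import *
shift(r,-.035,0,.231)"
```

```text
t 1.4833 loc mm [-117.  -109.   231.6] tool in box [[1.0, 0.004, 0.001], [0.004, -1.0, 0.001], [0.001, -0.001, -1.0]] F [0.  0.5 0.4] w 2.0352504801575067e-05
shift [ 0.549 -0.725  0.006]
```

>>> carry_out(targets=[[255, [0.18, -0.24, 0], [0, 0, 0]], [255, [0.36, -0.48, 0], [0, 0, 0]], [255, [0.54, -0.725, 0], [0, 0, 0]], [255, [0.54, -0.725, 0.15], [0, 0, 0]], [255, [0.54, -0.725, 0.35], [0, 0, 0]], [255, [0.54, -0.725, 0.5], [0, 0, 0]], [255, [0.54, -0.725, 0.5], [0, 0, 0]]])

```text
t: 2.07
position: [0.4755, -0.1452, 0.1522]
tool_rot: [-0.001, 0.996, -0.085, -0.004]
wrist_force: [-1.6, 0.1, 0.5]
gripper_width: 0.0
grip_force: 0.0
```

Run:
```python
from cell import r, imaging, models
from h import *
import cv2
shift(r,.05,0,.155)
a=imaging.grab_frame("scene")["img"][130:340,110:350]
b=imaging.grab_frame("top")["img"][130:340,320:500]
for c in("scene","top"):
  for n in("loop_bar","lever","keeper"): print(c,n,[((loc(d["position"])*1e3).round(),round(d["p"],2)) for d in models.spot_in(n,c)][:2])
im=cv2.resize(np.hstack([a,b]),None,fx=1.9,fy=1.9,interpolation=cv2.INTER_CUBIC); cv2.imwrite("pics/c2.png",cv2.convertScaleAbs(im,alpha=1.6,beta=10))
```

```text
t 2.0667 loc mm [-40.4  -4.1 152.2] tool in box [[1.0, 0.0, -0.008], [0.0, -1.0, 0.002], [-0.008, -0.002, -1.0]] F [-1.6 -0.2  0.5] w 4.2656631556839547e-05
shift [ 0.603 -0.028 -0.024]
scene loop_bar [(array([ 18.,  -9., 160.]), 0.85)]
scene lever [(array([ 20.,  -2., 134.]), 0.64)]
scene keeper [(array([106., -14.,  60.]), 0.62)]
top loop_bar [(array([ 17.,  21., 134.]), 0.47)]
top lever [(array([ 17.,  20., 136.]), 0.43)]
top keeper [(array([93.,  5., 64.]), 0.72)]
```

View pics/c2.png

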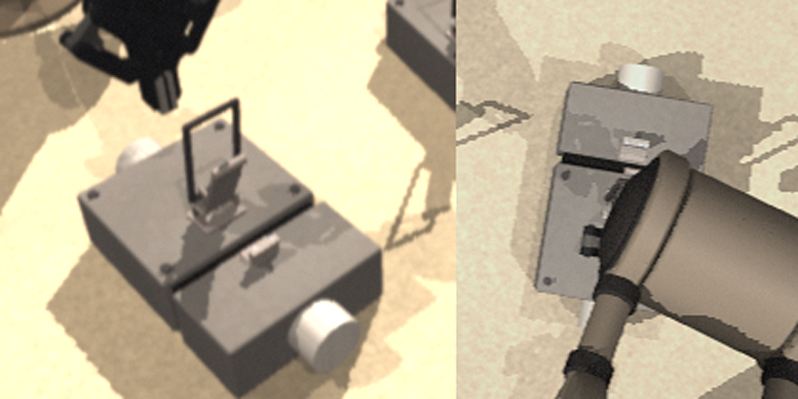

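The right-hand fingertips stand behind the bar (tip at about (165,105) in the crop, bar at about (210,113)), in line with it, and the keeper is clear at (262,250). Now I'll push the bar over.

>>> carry_out(targets=[[255, [0.12, -0.02, 0], [0, 0, 0]], [255, [0.22, -0.02, 0], [0, 0, 0]], [255, [0.3, -0.02, 0], [0, 0, 0]], [255, [0.38, -0.02, 0], [0, 0, 0]], [255, [0.46, -0.02, 0], [0, 0, 0]], [255, [0.53, -0.02, 0], [0, 0, 0]], [255, [0.6, -0.02, 0], [0, 0, 0]], [255, [0.6, -0.02, 0], [0, 0, 0]]])

```text
t: 3.13
position: [0.5686, -0.1594, 0.1568]
tool_rot: [0.0, 0.996, -0.085, 0.001]
wrist_force: [-1.0, -0.2, 0.4]
gripper_width: 0.0001
grip_force: 0.0
```

>>> carry_out(targets=[[255, [0, 0, -0.15], [0, 0, 0]], [255, [0, 0, -0.3], [0, 0, 0]], [255, [0, 0, -0.5], [0, 0, 0]], [255, [0, 0, -0.5], [0, 0, 0]]])

```text
t: 3.47
position: [0.5688, -0.1598, 0.2378]
tool_rot: [0.002, 0.996, -0.085, 0.005]
wrist_force: [0.9, -0.9, 0.8]
gripper_width: -0.0002
grip_force: 0.0
```

Run:
```python
from cell import r, imaging, models
from h import *
import cv2
where(r)
a=imaging.grab_frame("scene")["img"][130:340,110:350]
for c in("scene",):
  for n in("loop_bar","lever","keeper"): print(c,n,[((loc(d["position"])*1e3).round(),round(d["p"],2)) for d in models.spot_in(n,c)][:2])
im=cv2.resize(a,None,fx=2.8,fy=2.8,interpolation=cv2.INTER_CUBIC); cv2.imwrite("pics/c3.png",cv2.convertScaleAbs(im,alpha=1.6,beta=10))
```

```text
t 3.4667 loc mm [ 54.1  -2.7 237.8] tool in box [[1.0, -0.001, 0.01], [-0.001, -1.0, -0.003], [0.01, 0.003, -1.0]] F [ 1.  -0.7  0.8] w -0.000164804790110638
scene loop_bar [(array([ 62., -10.,  74.]), 0.59)]
scene lever [(array([44., -4., 88.]), 0.68)]
scene keeper [(array([107., -16.,  57.]), 0.64)]
```

View pics/c3.png

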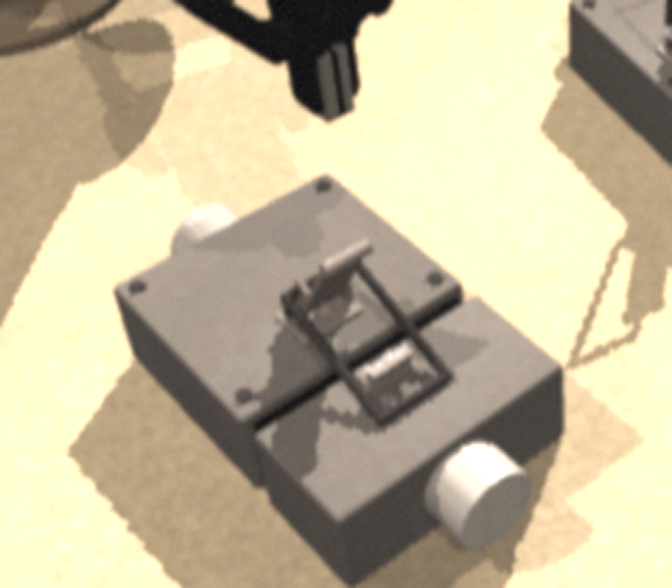

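The loop now lies over the keeper, with its bar beyond it at about (415,400) px. The lever leans at its stop, tip at about (350,255). Next I'll go down in front of the lever tip, between the loop's legs.

>>> carry_out(targets=[[255, [0.067, -0.018, 0], [0, 0, 0]], [255, [0.067, -0.018, 0.2], [0, 0, 0]], [255, [0.067, -0.018, 0.4], [0, 0, 0]], [255, [0.067, -0.018, 0.6], [0, 0, 0]], [255, [0.067, -0.018, 0.77], [0, 0, 0]], [255, [0.067, -0.018, 0.77], [0, 0, 0]], [255, [0.067, -0.018, 0.77], [0, 0, 0]]])

```text
t: 4.25
position: [0.5761, -0.1575, 0.1141]
tool_rot: [-0.001, 0.996, -0.085, -0.002]
wrist_force: [-0.2, -0.4, 1.0]
gripper_width: 0.0001
grip_force: 0.0
```

Run:
```python
from cell import r, imaging
from h import *
import cv2
where(r)
a=imaging.grab_frame("scene")["img"][130:340,110:350]
im=cv2.resize(a,None,fx=2.8,fy=2.8,interpolation=cv2.INTER_CUBIC); cv2.imwrite("pics/c4.png",cv2.convertScaleAbs(im,alpha=1.6,beta=10))
```

```text
t 4.25 loc mm [ 60.8   0.8 114.1] tool in box [[1.0, -0.001, -0.005], [-0.001, -1.0, 0.001], [-0.005, -0.001, -1.0]] F [-0.1 -0.5  1. ] w 0.00014604221195086193
```

View pics/c4.png

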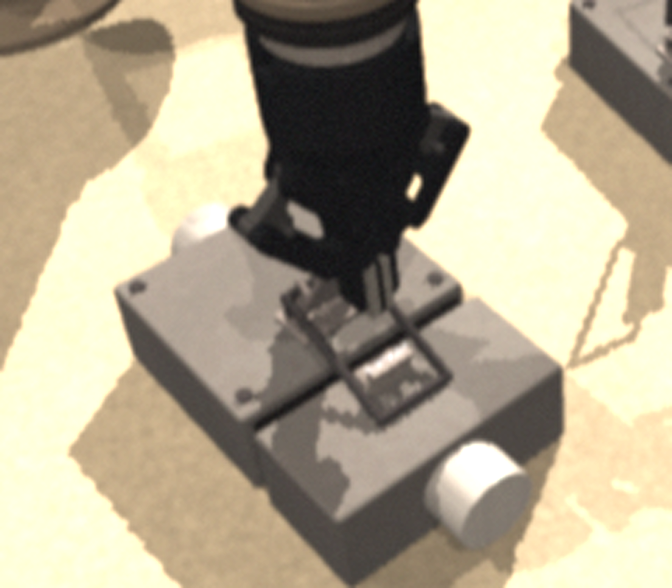

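The fingers are in front of the lever tip, between the loop legs, and the tips are above the loop. Now I'll push the lever back toward upright and a little past.

>>> carry_out(targets=[[255, [-0.1, 0, -0.03], [0, 0, 0]], [255, [-0.18, 0, -0.05], [0, 0, 0]], [255, [-0.26, 0, -0.07], [0, 0, 0]], [255, [-0.33, 0, -0.08], [0, 0, 0]], [255, [-0.39, 0, -0.08], [0, 0, 0]], [255, [-0.44, 0, -0.08], [0, 0, 0]], [255, [-0.44, 0, -0.08], [0, 0, 0]]])

```text
t: 4.88
position: [0.5122, -0.1469, 0.1296]
tool_rot: [0.001, 0.996, -0.085, 0.001]
wrist_force: [0.5, 0.7, -0.2]
gripper_width: -0.0001
grip_force: 0.0
```

Run:
```python
from cell import r, imaging
from h import *
import cv2
where(r)
a=imaging.grab_frame("scene")["img"][130:340,110:350]
im=cv2.resize(a,None,fx=2.8,fy=2.8,interpolation=cv2.INTER_CUBIC); cv2.imwrite("pics/c5.png",cv2.convertScaleAbs(im,alpha=1.6,beta=10))
```

```text
t 4.8833 loc mm [ -3.9   0.5 129.6] tool in box [[1.0, -0.001, 0.003], [-0.001, -1.0, -0.001], [0.003, 0.001, -1.0]] F [ 0.4  0.8 -0.2] w -0.00014784714722563603
```

View pics/c5.png

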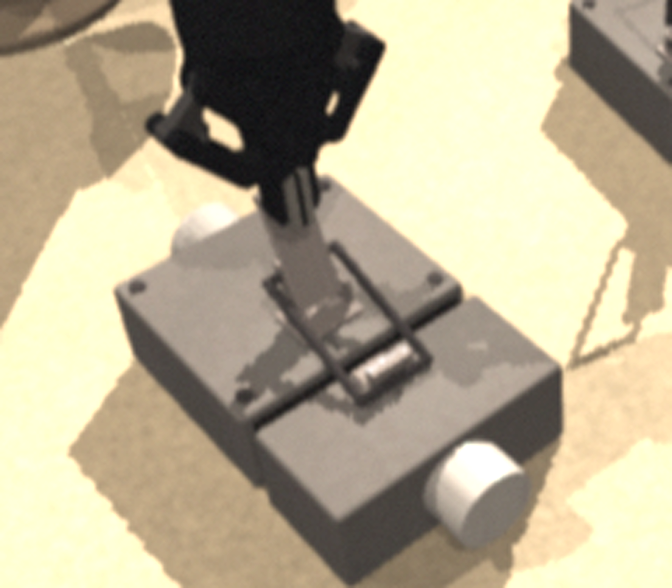

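The lever is a little past upright, at about (300,250), and the bar is tight behind the keeper at about (390,380). I'll follow the arc down.

>>> carry_out(targets=[[255, [-0.07, 0, 0.02], [0, 0, 0]], [255, [-0.13, 0, 0.05], [0, 0, 0]], [255, [-0.17, 0, 0.09], [0, 0, 0]], [255, [-0.21, 0, 0.13], [0, 0, 0]], [255, [-0.25, 0, 0.18], [0, 0, 0]], [255, [-0.28, 0, 0.23], [0, 0, 0]], [255, [-0.3, 0, 0.28], [0, 0, 0]], [255, [-0.31, 0, 0.31], [0, 0, 0]]])

```text
t: 5.6
position: [0.4654, -0.1384, 0.0799]
tool_rot: [-0.0, 0.996, -0.085, -0.001]
wrist_force: [-0.3, -0.1, 3.6]
gripper_width: -0.0003
grip_force: 1.9
```

```bash
python3 -c "
from cell import r
from h import *
where(r)"
```

```text
t 5.6 loc mm [-51.5   0.9  79.9] tool in box [[1.0, -0.001, -0.002], [-0.001, -1.0, 0.001], [-0.002, -0.001, -1.0]] F [-0.3 -0.1  3.6] w -0.0002836524780263312
```

Now a slight further press, then retract upward clear of the boxes.

>>> carry_out(targets=[[255, [0, 0, 0.02], [0, 0, 0]], [255, [0, 0, 0.025], [0, 0, 0]], [255, [0, 0, 0.025], [0, 0, 0]]])

```text
t: 5.85
position: [0.4656, -0.1385, 0.0795]
tool_rot: [-0.0, 0.996, -0.085, -0.001]
wrist_force: [-11.0, 4.3, 28.2]
gripper_width: -0.0003
grip_force: 13.9
```

>>> carry_out(targets=[[255, [0, 0, -0.1], [0, 0, 0]], [255, [0, 0, -0.3], [0, 0, 0]], [255, [0, 0, -0.55], [0, 0, 0]], [255, [0, 0, -0.8], [0, 0, 0]], [255, [-0.2, 0, -0.9], [0, 0, 0]], [255, [-0.4, 0, -0.9], [0, 0, 0]], [255, [-0.4, 0, -0.9], [0, 0, 0]], [255, [-0.4, 0, -0.9], [0, 0, 0]]])

```text
t: 6.52
position: [0.4067, -0.1284, 0.2127]
tool_rot: [0.0, 0.996, -0.086, 0.0]
wrist_force: [1.2, 0.1, 0.6]
gripper_width: 0.0
grip_force: 0.0
```

Run:
```python
from cell import r, imaging, models
from h import *
import cv2
where(r)
a=imaging.grab_frame("scene")["img"][130:340,110:350]
for n in("loop_bar","lever"): print(n,[((loc(d["position"])*1e3).round(),round(d["p"],2)) for d in models.spot_in(n,"scene")][:2])
im=cv2.resize(a,None,fx=2.8,fy=2.8,interpolation=cv2.INTER_CUBIC); cv2.imwrite("pics/c6.png",cv2.convertScaleAbs(im,alpha=1.6,beta=10))
```

```text
t 6.5167 loc mm [-111.1    0.8  212.7] tool in box [[1.0, -0.001, 0.0], [-0.001, -1.0, -0.0], [0.0, 0.0, -1.0]] F [1.2 0.3 0.6] w 2.851527790977185e-05
loop_bar [(array([ 40., -10.,  68.]), 0.64)]
lever [(array([-6.,  2., 81.]), 0.73)]
```

View pics/c6.png

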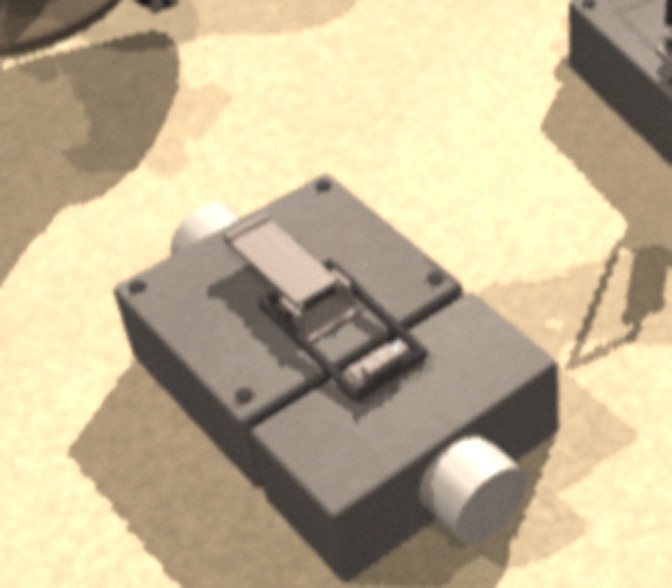

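The lever lies flat at about (285,260), the bar is hooked behind the keeper at about (390,375), and the gap has narrowed. The arm is clear, so I'll hand in.

```bash
python3 -c "
from cell import r
print(r.job_done())"
```

```text
the job is handed in; nothing more can be done
None
```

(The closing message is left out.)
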